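# Shut the water filter and find the socket for its lock nut

### The arm

A 7-joint arm with a two-finger parallel gripper is mounted at the origin on the work surface. World frame = base frame: x ahead of the robot, y to its left, z up, the work surface at z = 0. Lengths are in m, angles in rad, forces in N, time in s.
With the tool pointing down it reaches from about 0.425 to 0.925 m from the base axis. Payload 6.8 kg.
Tool frame: the origin (TCP) lies where the fingers leave the gripper's body, on its centre line; the fingertips stand 73 mm ahead of it and the grasp point (between the pads) lies 54 mm ahead of it; z points along the fingers, y is the line along which they close (so a half turn about z gives the same grasp; the last joint's range is limited). The gripper opens to 85 mm and grips with 20 to 120 N. Pads are 22 mm wide; open, the fingers measure 114 mm over their backs; the gripper's body (76 mm by 85 mm) begins 54 mm behind the grasp point. The pads swing forward as they close: fully open they stand 13 mm farther back than shut.
Start: joints at [-1.325, 0.477, 0.022, 1.555, -0.011, 1.109, -0.083], TCP at [0.234, 0.633, 0.304] pointing down, gripper open.
Joint ranges: [-2.96, 2.96], [-0.34, 2.1], [-1.41, 1.46], [0.24, 2.44], [-1.37, 4.51], [0.17, 1.92], [-2.96, 2.96]. Speed limits (rad/s): [2.39, 2.39, 3.14, 3.14, 3.14, 3.14, 3.14].

### API

Orientations are given as a rotation vector (axis times angle).
In Python, from bench import r, viewer gives the robot as it stands (r), with the cameras (viewer).
- The arm moves only by the shell command python3 drive.py [OPENING] [FORCE], which reads ROWS from standard input. ROWS is 1 to 5 rows, parted by a bar, with the numbers parted by commas; each row has 6 numbers: dx, dy, dz in units of 50 mm, then a rotation vector rx, ry, rz in rad; each row is the pose to reach, as a shift and turn from the pose commanded when the command began, along the tool's axes at that moment; what a row does not reach only later rows make up. A row lasts 1/10 s, in which the tool goes at most 0.05 m and 0.15 rad, less where a joint would pass 70% of its speed; a pose out of reach is approached as far as the arm can. OPENING is the finger opening in m, set as the command begins (- or left out keeps the last). The fingers move at their own pace and stop on an object; FORCE is the grip in N (left out, the last holds). Time passes only in rows, so rows that do not move let the fingers close. It prints the time, the measured TCP pose, the force, the opening and the grip force at its end. Input that does not fit is refused with a message, and nothing moves.
- r.get_obs(): the state, without advancing time (a new reading comes with each control period).
- viewer.grab_frame(name): name is "scene" or "top" or "wrist"; returns (picture, depth): 400x640x3 uint8, blue, green, red; 400x640 float32, m along the optical axis (not along the pixel's ray), 0 where there is no reading.
- viewer.camera_info(name): a dict with "camera_matrix" (3x3 intrinsics, pixels), "R" (3x3) and "t" (3): a world point X has camera coordinates R X + t. Camera axes: x right, y down, z forward; pixel columns grow to the right and rows downward; lengths in m; the calibration is good to about 2 mm. A picture is of the moment at which its call begins: read the wrist's pose just before it. camera_info takes no time and is no camera call; for the wrist camera it gives the pose at the moment of the call.
- r.hand_in(): hands the job in; it is judged then, once.
The state is a dict: "clock": time; "joints": joint angles; "qvel": joint speeds; "tau": joint torques, N m; "tcp_pos": TCP position; "orientation": TCP orientation; "contact_force": force on the tool from outside, world axes, zero at the start; "moment": the same for the moment, N m; "grip_width": finger opening in m; "gripper_force": force on a finger pad.
Only numpy, scipy, OpenCV 4.12 (cv2) and the standard library are available. Lean on these libraries where they do the work, as an engineer would, in place of code of your own. Each camera call takes 0.05 s, during which the arm holds its last target. There are 200 camera calls.

### The job

The water filter on the worktop has a fresh cartridge in: first push its drawer fully home, then find which of the three sockets fits the hex nut on top of the filter (try them on the nut) and seat that one squarely, all the way down over the nut. Stand any socket that does not fit upright on the worktop and leave the other kitchen things where they are. Finish still gripping the fitting socket, seated on the nut: do not let go of it.

Things in the scene. Friction and masses are not known exactly. Their poses are not given: they have to be found in the camera images.
- filter: worktop water filter, fixed: white box with steel top, 140 (x) x 160 (y) x 90 mm high, drawer in its front; origin at the centre of its underside, never turned (axes as the world's). On the middle of its top is the locking head: a steel disc 72 mm across, 6 mm thick, with a round guard cup and a brass hex nut upright in the cup's centre
- seat (a point): centre of the disc's top face on the filter's locking head, 96 mm above the worktop, on the nut's axis: a fitting socket's mouth comes to rest at this height
- nut_top (a point): top centre of the hex nut, 18 mm above the seat; 2 mm chamfer round its top; two flats always face exactly +x and -x. The nut is 18, 25 or 32 mm across flats: which one changes from start to start and is not told. A socket too small for it stops on its top. (The other two sizes stand as spare heads on a wooden riser shelf, 90 mm high, near the far edge: not used.)
- cup_rim (a point): centre of the guard cup's rim, 12 mm above the seat; cup 68 mm outside diameter, its bore 35.5 mm with the 18 mm nut, 44.5 mm with the 25 mm nut, 53.5 mm with the 32 mm nut. A socket too large for the nut stops on this rim, so only the fitting one goes down to the disc
- drawer (a joint): how far the cartridge drawer in the filter's front (-x side, towards the robot) stands open, m: 0 = fully home, 0.065 = fully open; slides along world x, pushing towards +x shuts it; about 2 N of friction, no spring, a hard stop at 0
- drawer_face (a point): on the outer (-x) face of the grey drawer front, a plate 128 mm wide (y), 60 mm high (14 to 74 mm above the worktop) and 12 mm thick; the point is in the middle of its width, 59 mm above the worktop, and moves with the drawer
- socket_small: small steel socket, loose, standing mouth down: round body 32 mm diameter, 40 mm high, hex bore 20 mm across flats, 24 mm deep from below (for the 18 mm nut); on top a dark square drive adapter 20 x 20 mm, 45 mm tall (top at 85 mm) to grip it by. Origin: centre of the mouth; z up its axis; bore flats face its +x and -x, adapter faces square to x and y. 0.22 kg, +-20 %
- socket_medium: medium steel socket, loose, standing mouth down: round body 41 mm diameter, 40 mm high, hex bore 27 mm across flats, 24 mm deep from below (for the 25 mm nut); on top a dark square drive adapter 20 x 20 mm, 45 mm tall (top at 85 mm) to grip it by. Origin: centre of the mouth; z up its axis; bore flats face its +x and -x, adapter faces square to x and y. 0.32 kg, +-20 %
- socket_large: large steel socket, loose, standing mouth down: round body 50 mm diameter, 40 mm high, hex bore 34 mm across flats, 24 mm deep from below (for the 32 mm nut); on top a dark square drive adapter 20 x 20 mm, 45 mm tall (top at 85 mm) to grip it by. Origin: centre of the mouth; z up its axis; bore flats face its +x and -x, adapter faces square to x and y. 0.45 kg, +-20 %
- pepper_mill: pepper mill, dark wood and steel, 44 mm diameter, 107 mm high; bystander, origin under its centre
- salt_mill: salt mill, glass and steel, 44 mm diameter, 107 mm high; bystander, origin under its centre
- oil_bottle: amber oil bottle, 62 mm diameter, 240 mm high; bystander, origin under its centre
- mug: white mug, 80 mm diameter, 85 mm high, standing on an 18 mm wooden board; bystander, origin under its centre
- bowl: small white bowl, 100 mm diameter, 35 mm high; bystander, origin under its centre
- spoon: steel spoon lying flat; bystander, origin underneath it
- jam_jar: amber jar with steel lid, 62 mm diameter, 67 mm high; bystander, origin under its centre

How it is judged:
On the way, in this order (a step that is already met when the one before it is completed fails the run):
1. the drawer is pushed fully home (value of joint drawer below 0.004 m), for 0.2 s.
2. the fitting socket is gripped and seated on the nut (((horizontal distance between socket_small and seat below 0.004 m and z of socket_small in the frame of seat between -0.004 and 0.005 m and angle between socket_small's own z axis and vertical below 0.09 rad and contact force between the fingers and socket_small above 3 N) or (horizontal distance between socket_medium and seat below 0.004 m and z of socket_medium in the frame of seat between -0.004 and 0.005 m and angle between socket_medium's own z axis and vertical below 0.09 rad and contact force between the fingers and socket_medium above 3 N) or (horizontal distance between socket_large and seat below 0.004 m and z of socket_large in the frame of seat between -0.004 and 0.005 m and angle between socket_large's own z axis and vertical below 0.09 rad and contact force between the fingers and socket_large above 3 N))), for 0.2 s.
At the end, for the whole second after the job is handed in: Drawer within 4 mm of home; the fitting socket on the nut, mouth within 5 mm of the disc in height and 4 mm of the axis, upright within 0.09 rad, gripped by the fingers with over 3 N and not let go; the other two sockets upright on the worktop (value of joint drawer below 0.004 m and ((horizontal distance between socket_small and seat below 0.004 m and z of socket_small in the frame of seat between -0.004 and 0.005 m and angle between socket_small's own z axis and vertical below 0.09 rad and contact force between the fingers and socket_small above 3 N and height (world z) of each of socket_medium, socket_large below 0.006 m and angle between each of socket_medium, socket_large's own z axis and vertical below 0.1 rad) or (horizontal distance between socket_medium and seat below 0.004 m and z of socket_medium in the frame of seat between -0.004 and 0.005 m and angle between socket_medium's own z axis and vertical below 0.09 rad and contact force between the fingers and socket_medium above 3 N and height (world z) of each of socket_small, socket_large below 0.006 m and angle between each of socket_small, socket_large's own z axis and vertical below 0.1 rad) or (horizontal distance between socket_large and seat below 0.004 m and z of socket_large in the frame of seat between -0.004 and 0.005 m and angle between socket_large's own z axis and vertical below 0.09 rad and contact force between the fingers and socket_large above 3 N and height (world z) of each of socket_small, socket_medium below 0.006 m and angle between each of socket_small, socket_medium's own z axis and vertical below 0.1 rad))); the arm keeps its last pose, push and grip.
It fails at once if one of the kitchen things (mills, bottle, mug, bowl, spoon, jar) is shifted more than 40 mm or knocked over (distance of any of pepper_mill, salt_mill, oil_bottle, mug, bowl, spoon, jam_jar from where it was at the start of the episode above 0.04 m or angle between any of pepper_mill, salt_mill, oil_bottle, mug, bowl, jam_jar's own z axis and vertical above 0.5 rad).
It also fails if it takes over 72 s, if anything falls off the work surface, if the arm or the gripper's body presses on something with over 40 N, if the wrist force passes 120 N, or if a joint passes its speed limit or range.

## Working session

There is one attempt and no reset: what is moved stays moved. The work goes in short steps, Python scripts to look and compute and a shell command to move; the robot and the scene stay as the last step left them, time stands still between calls to the robot, and variables do not carry over. Pictures are saved under pics/ and viewed, at most 10 in all, crops included, and the job is handed in when it is done.

```bash
ls; mkdir -p pics; python3 - <<'E'
from bench import r, viewer
import cv2,numpy as np
o=r.get_obs();print({k:np.round(v,3) for k,v in o.items()})
for n in("top","scene"):
    p,d=viewer.grab_frame(n);cv2.imwrite(f"pics/{n}0.png",p);np.savez(f"pics/{n}0.npz",d=d,p=p,**viewer.camera_info(n))
    print(n,viewer.camera_info(n))
E
```

```text
bench.py
drive.py
pics
{'clock': np.float64(0.0), 'joints': array([-1.325,  0.478,  0.022,  1.556, -0.012,  1.109, -0.083]), 'qvel': array([ 0.002,  0.   ,  0.001,  0.   , -0.001,  0.   , -0.   ]), 'tau': array([ 0.0000e+00, -5.9646e+01,  1.6080e+00, -2.8120e+01,  1.2000e-02,
        9.0000e-03, -0.0000e+00]), 'tcp_pos': array([0.234, 0.633, 0.303]), 'orientation': array([-5.530e-01, -3.092e+00,  3.000e-03]), 'contact_force': array([-0.236, -0.243, -1.235]), 'moment': array([ 0.019, -0.023, -0.039]), 'gripper_force': np.float64(0.0), 'grip_width': np.float64(0.085)}
top {'camera_matrix': array([[366.55494117,   0.        , 317.25248989],
       [  0.        , 366.55494117, 199.89806841],
       [  0.        ,   0.        ,   1.        ]]), 'R': array([[-0.02348411, -0.99892695, -0.039918  ],
       [-0.99693175,  0.02638215, -0.07369579],
       [ 0.07466983,  0.03806484, -0.99648155]]), 't': array([0.00277515, 0.58177819, 1.05714191])}
scene {'camera_matrix': array([[393.34640423,   0.        , 318.7373987 ],
       [  0.        , 393.34640423, 199.62436805],
       [  0.        ,   0.        ,   1.        ]]), 'R': array([[ 0.70788465,  0.70604097,  0.02013632],
       [ 0.45665776, -0.43572919, -0.7756312 ],
       [-0.53885342,  0.55825283, -0.6308651 ]]), 't': array([-0.38086797, -0.19788745,  1.42555908])}
```

View pics/top0.png

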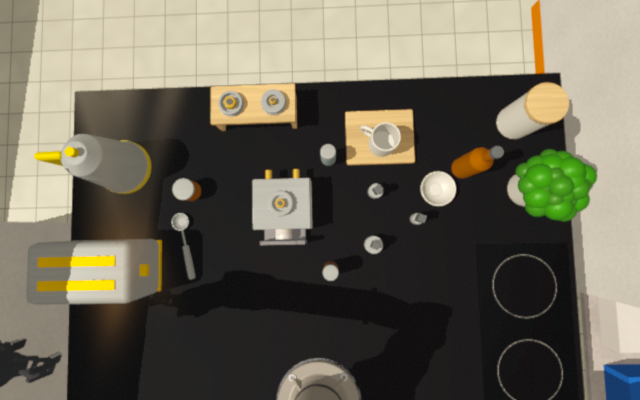

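View pics/scene0.png

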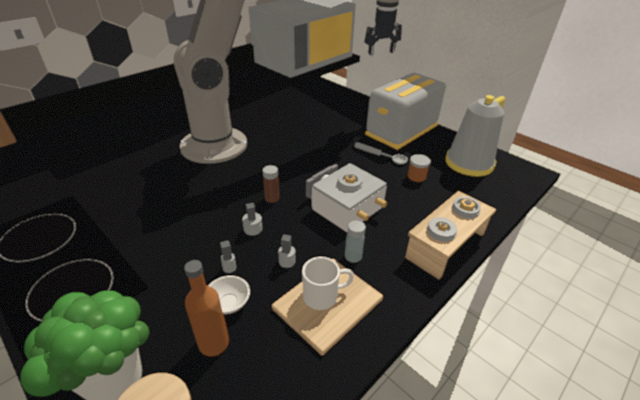

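The top view shows the filter at about (281,203), with the drawer open towards the robot. The three sockets are near (375,190), (418,218) and (374,244), and the pepper mill is at (330,271). Next I'll measure positions from depth and enlarge the crops.

```bash
cat > h.py <<'E'
import numpy as np
def cloud(d,info,off=None):
    K,R,t=info["camera_matrix"],info["R"],info["t"]
    v,u=np.mgrid[:d.shape[0],:d.shape[1]]
    c=np.stack([(u-K[0,2])/K[0,0]*d,(v-K[1,2])/K[1,1]*d,d],-1)
    return (c-t)@R
E
python3 - <<'E'
import numpy as np,cv2
from h import cloud
z=np.load("pics/top0.npz");P=cloud(z["d"],z);H=P[...,2];p=z["p"]
a=cv2.resize(p[80:130,205:305],None,fx=6,fy=6,interpolation=2);b=cv2.resize(p[160:260,245:345],None,fx=3,fy=3,interpolation=2)
b2=cv2.resize(p[170:260,350:450],None,fx=3.33,fy=3.0,interpolation=2)
c=cv2.resize(p[183:223,261:301],None,fx=7.5,fy=7.5,interpolation=2)
print(a.shape,b.shape,c.shape,b2.shape)
bot=np.hstack([c,b2[:270] if 0 else cv2.resize(b2,(300,300))]);cv2.imwrite("pics/c1.png",np.vstack([a,bot]))
print("floor",np.median(H[300:330,300:400]))
def box(u0,u1,v0,v1,zs):
    for lo,hi in zs:
        Q=P[v0:v1,u0:u1].reshape(-1,3);Q=Q[(Q[:,2]>lo)&(Q[:,2]<hi)]
        if len(Q):print((u0,v0),(lo,hi),len(Q),"mean",Q.mean(0).round(4),"min",Q.min(0).round(3),"max",Q.max(0).round(3))
S=[(.015,.06),(.075,.095)]
box(360,392,175,205,S);box(405,432,205,230,S);box(360,388,230,260,S)
box(245,318,165,235,[(.082,.093)]);box(255,310,225,252,[(.05,.08)])
box(262,300,185,222,[(.095,.1),(.1,.111),(.111,.118)])
box(318,345,255,290,[(.09,.12)]);box(315,345,140,170,[(.09,.12)]);box(420,460,170,210,[(.02,.05)])
E
```

```text
(300, 600, 3) (300, 300, 3) (300, 300, 3) (270, 333, 3)
floor -0.0003346562391049043
(360, 175) (0.015, 0.06) 111 mean [ 0.6021 -0.1789  0.039 ] min [ 0.585 -0.203  0.015] max [ 0.625 -0.162  0.057]
(360, 175) (0.075, 0.095) 54 mean [ 0.6046 -0.1821  0.0851] min [ 0.592 -0.193  0.08 ] max [ 0.616 -0.171  0.089]
(405, 205) (0.015, 0.06) 61 mean [ 0.52   -0.2904  0.0384] min [ 0.507 -0.304  0.016] max [ 0.536 -0.283  0.057]
(405, 205) (0.075, 0.095) 61 mean [ 0.5215 -0.2982  0.0845] min [ 0.512 -0.31   0.075] max [ 0.534 -0.288  0.089]
(360, 230) (0.015, 0.06) 187 mean [ 0.4509 -0.1682  0.0398] min [ 0.427 -0.194  0.019] max [ 0.473 -0.146  0.056]
(360, 230) (0.075, 0.095) 58 mean [ 0.45   -0.1705  0.0846] min [ 0.438 -0.183  0.078] max [ 0.46  -0.158  0.088]
(245, 165) (0.082, 0.093) 2237 mean [0.5697 0.0852 0.0899] min [0.501 0.006 0.084] max [0.641 0.166 0.093]
(255, 225) (0.05, 0.08) 356 mean [0.4735 0.086  0.0692] min [0.457 0.023 0.051] max [0.499 0.149 0.08 ]
(262, 185) (0.095, 0.1) 122 mean [0.5693 0.0824 0.0967] min [0.537 0.052 0.095] max [0.621 0.127 0.1  ]
(262, 185) (0.1, 0.111) 278 mean [0.5701 0.0857 0.1077] min [0.539 0.053 0.1  ] max [0.602 0.12  0.111]
(262, 185) (0.111, 0.118) 85 mean [0.5719 0.0859 0.1141] min [0.542 0.056 0.111] max [0.602 0.116 0.118]
(318, 255) (0.09, 0.12) 194 mean [ 0.3824 -0.0455  0.1063] min [ 0.363 -0.066  0.091] max [ 0.402 -0.026  0.112]
(315, 140) (0.09, 0.12) 189 mean [ 0.708  -0.0473  0.1064] min [ 0.689 -0.067  0.09 ] max [ 0.729 -0.028  0.112]
(420, 170) (0.02, 0.05) 408 mean [ 0.6109 -0.3708  0.0298] min [ 0.559 -0.426  0.02 ] max [ 0.658 -0.311  0.046]
```

View pics/c1.png

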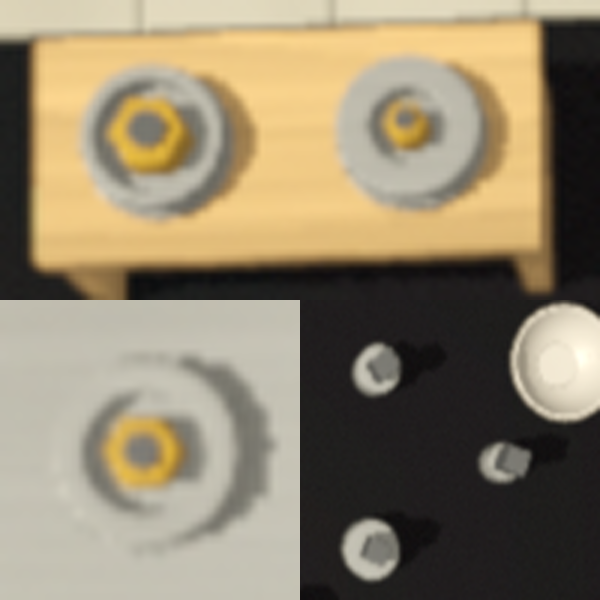

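The sockets by diameter are large at (0.450,-0.170), medium at (0.604,-0.181) and small at (0.521,-0.298). The spare heads on the shelf are the 32 mm and 18 mm ones, so the nut should be 25 mm, which means the medium socket. The drawer comes first.

```bash
cat > go.py <<'E'
import sys,numpy as np
from scipy.spatial.transform import Rotation as Ro
from bench import r, viewer
x,y,z,psi=map(float,sys.argv[1:5]);o=r.get_obs();p=np.radians(psi)
R0=Ro.from_rotvec(o["orientation"]).as_matrix();s,c=np.sin(p),np.cos(p)
T=np.array([[-s,c,0],[c,s,0],[0,0,-1.]])
d=R0.T@(np.array([x,y,z])-o["tcp_pos"]);w=Ro.from_matrix(R0.T@T).as_rotvec()
print("row",d.round(4),w.round(4),"| tcp",o["tcp_pos"].round(4),"psi",np.degrees(np.arctan2(R0[1,1],R0[0,1])).round(1),"F",o["contact_force"].round(1),"j",o["joints"].round(2))
E
python3 go.py 0.425 0.0855 0.25 90; python3 - <<'E'
import numpy as np,cv2
from h import cloud
z=np.load("pics/top0.npz");P=cloud(z["d"],z)
Q=P[222:255,255:312].reshape(-1,3)
for lo,hi in((.01,.03),(.03,.05),(.05,.065),(.065,.078)):
    q=Q[(Q[:,2]>lo)&(Q[:,2]<hi)];print(lo,len(q),np.percentile(q,[2,10,50,90],axis=0).round(3).tolist() if len(q) else "")
E
```

```text
row [-0.369  -0.4471  0.0538] [-1.700e-03 -2.000e-04 -3.537e-01] | tcp [0.2337 0.6328 0.303 ] psi 69.7 F [-0.4 -0.2 -0.2] j [-1.33  0.48  0.02  1.56 -0.01  1.11 -0.08]
0.01 292 [[0.469, 0.027, 0.016], [0.471, 0.033, 0.018], [0.485, 0.064, 0.02], [0.498, 0.138, 0.022]]
0.03 15 [[0.461, 0.022, 0.032], [0.464, 0.022, 0.033], [0.469, 0.057, 0.043], [0.473, 0.07, 0.049]]
0.05 105 [[0.469, 0.006, 0.052], [0.475, 0.037, 0.053], [0.487, 0.077, 0.06], [0.498, 0.105, 0.064]]
0.065 235 [[0.458, 0.026, 0.065], [0.459, 0.038, 0.066], [0.466, 0.087, 0.073], [0.49, 0.135, 0.077]]
```

The rows are not in the units I measure in: shifts go in units of 50 mm. I convert before sending: -0.184 m is -3.68, -0.15 m is -3.

```bash
for i in 1; do echo '-0.6,-0.8,0.1,0,0,-0.03 | -1.2,-1.6,0.2,0,0,-0.06 | -1.8,-2.24,0.3,0,0,-0.09 | -2.4,-2.96,0.4,0,0,-0.12 | -3,-3.68,0.5,0,0,-0.15' | python3 drive.py 0 40; done; python3 go.py 0.43 0.0855 0.25 90
```

```text
clock: 0.6
tcp_pos: [0.3111, 0.4066, 0.2784]
orientation: [-0.318, -3.125, 0.001]
contact_force: [1.0, 0.3, -0.5]
grip_width: 0.0123
gripper_force: 0.0
row [-0.181  -0.2906  0.0286] [-5.000e-04 -1.000e-04 -2.025e-01] | tcp [0.3111 0.4066 0.2784] psi 78.4 F [ 1.   0.3 -0.5] j [-1.07  0.24  0.04  1.97 -0.01  0.93  0.34]
```

In the tool's units: -0.205 m is -4.1, -0.165 m is -3.3.

```bash
echo '-0.4,-0.84,0.1,0,0,-0.03 | -0.9,-1.68,0.2,0,0,-0.06 | -1.4,-2.5,0.3,0,0,-0.1 | -1.9,-3.3,0.4,0,0,-0.13 | -2.4,-4.1,0.5,0,0,-0.17' | python3 drive.py ; python3 go.py 0.43 0.0855 0.2 90
```

```text
clock: 1.1
tcp_pos: [0.387, 0.1816, 0.2537]
orientation: [0.051, 3.141, 0.0]
contact_force: [1.2, 0.6, -0.6]
grip_width: 0.0001
gripper_force: 0.0
row [-0.0461 -0.0947  0.0537] [ 0.0002  0.0001 -0.0323] | tcp [0.387  0.1816 0.2537] psi 88.2 F [ 1.2  0.6 -0.6] j [-0.74  0.13  0.17  2.18 -0.03  0.84  0.98]
```

```bash
echo '-0.6,-0.8,0,0,0,-0.03 | -1,-1.6,0,0,0,-0.05 | -1.06,-1.72,0,0,0,-0.055 | -1.06,-1.72,0,0,0,-0.055' | python3 drive.py; python3 go.py 0.43 0.0855 0.122 90
```

```text
clock: 1.5
tcp_pos: [0.4371, 0.0945, 0.2537]
orientation: [0.027, -3.141, 0.0]
contact_force: [-0.8, 0.4, 0.2]
grip_width: -0.0003
gripper_force: 0.0
row [ 0.0072 -0.0089  0.1317] [-0.0003 -0.0004  0.0174] | tcp [0.4371 0.0945 0.2537] psi 91.0 F [-0.8  0.4  0.2] j [-0.58  0.16  0.25  2.14 -0.05  0.84  1.29]
```

```bash
echo '0.14,-0.18,0.9,0,0,0 | 0.14,-0.18,1.8,0,0,0 | 0.14,-0.18,2.6,0,0,0.017 | 0.14,-0.18,2.6,0,0,0.017' | python3 drive.py; python3 go.py 0.48 0.0855 0.122 90
```

```text
clock: 1.9
tcp_pos: [0.4264, 0.0876, 0.12]
orientation: [0.011, -3.132, 0.005]
contact_force: [-0.6, -0.6, -0.2]
grip_width: 0.0003
gripper_force: 0.0
row [-0.0536 -0.0025 -0.0026] [-0.0029 -0.0096  0.0069] | tcp [0.4264 0.0876 0.12  ] psi 90.4 F [-0.6 -0.6 -0.2] j [-0.52  0.4   0.2   2.26 -0.16  0.51  1.39]
```

In the tool's units: -0.047 m is -0.94, -0.042 m is -0.84.

```bash
echo '-0.24,0,0,0,0,0 | -0.44,-0.04,0,0,0,0 | -0.64,-0.04,0,0,0,0 | -0.84,-0.04,0,0,0,0 | -0.94,-0.04,0,0,0,0' | python3 drive.py; python3 go.py 0.48 0.0855 0.122 90
```

```text
clock: 2.4
tcp_pos: [0.4772, 0.085, 0.1247]
orientation: [0.006, -3.14, -0.001]
contact_force: [-13.5, 0.8, 9.5]
grip_width: 0.0002
gripper_force: 7.0
row [-0.0028  0.0005  0.0027] [ 0.0005 -0.0019  0.004 ] | tcp [0.4772 0.085  0.1247] psi 90.2 F [-13.5   0.8   9.5] j [-0.47  0.44  0.21  2.15 -0.17  0.56  1.43]
```

In the tool's units: -0.004 m is -0.08, -0.002 m is -0.04.

```bash
echo '-0.04,0,0,0,0,0 | -0.08,0,0,0,0,0 | -0.08,0,0,0,0,0 | -0.08,0,0,0,0,0' | python3 drive.py; python3 go.py 0.44 0.0855 0.122 90
```

```text
clock: 2.8
tcp_pos: [0.4776, 0.0847, 0.1236]
orientation: [0.007, -3.133, 0.001]
contact_force: [-12.8, 1.3, 8.2]
grip_width: 0.0003
gripper_force: 6.5
row [0.0376 0.001  0.0019] [-0.0006 -0.0083  0.0045] | tcp [0.4776 0.0847 0.1236] psi 90.3 F [-12.8   1.3   8.2] j [-0.47  0.45  0.21  2.15 -0.17  0.57  1.43]
```

The drawer stopped at its end. I'll retreat, rise, and go above the medium socket.

In the tool's units: -0.155 m is -3.1, -0.11 m is -2.2.

```bash
echo '0.3,0,0,0,0,0 | 0.6,0,-0.4,0,0,0 | 0.6,0,-1.3,0,0,0 | 0.6,0,-2.2,0,0,0 | 0.6,0,-3.1,0,0,0' | python3 drive.py 0.06; python3 go.py 0.59 -0.181 0.30 90
```

```text
clock: 3.3
tcp_pos: [0.4518, 0.0844, 0.2816]
orientation: [-0.005, 3.139, 0.001]
contact_force: [0.9, 1.0, -0.4]
grip_width: 0.0601
gripper_force: 0.0
row [-0.1374 -0.2658 -0.0182] [0.0004 0.0024 0.0033] | tcp [0.4518 0.0844 0.2816] psi 90.2 F [ 0.9  1.  -0.4] j [-0.57  0.14  0.28  2.09 -0.05  0.91  1.31]
```

```bash
echo '-0.4,-0.88,-0.2,0,0,0 | -0.8,-1.76,-0.4,0,0,0 | -1.2,-2.64,-0.4,0,0,0 | -1.6,-3.52,-0.4,0,0,0 | -2,-4.4,-0.4,0,0,0' | python3 drive.py; echo '-0.6,-0.7,0,0,0,0 | -0.72,-0.9,0,0,0,0 | -0.72,-0.9,0,0,0,0' | python3 drive.py; python3 - <<'E'
from bench import r, viewer
import cv2,numpy as np
i=viewer.camera_info("wrist");p,d=viewer.grab_frame("wrist");np.savez("pics/w1.npz",d=d,p=p,**i);cv2.imwrite("pics/w1.png",p)
E
python3 go.py 0.604 -0.181 0.30 90
```

```text
clock: 3.8
tcp_pos: [0.5534, -0.1373, 0.3003]
orientation: [-0.006, 3.138, -0.001]
contact_force: [1.0, -0.2, 1.2]
grip_width: 0.06
gripper_force: 0.0
clock: 4.1
tcp_pos: [0.5889, -0.1821, 0.2993]
orientation: [-0.001, 3.14, -0.003]
contact_force: [-0.7, 0.6, 0.3]
grip_width: 0.0599
gripper_force: 0.0
row [-0.0157 -0.001  -0.0009] [-0.0002  0.0002  0.003 ] | tcp [ 0.5882 -0.18    0.2991] psi 90.2 F [0.3 0.6 0.6] j [-0.13  0.4   0.44  1.73 -0.19  1.05  1.94]
```

View pics/w1.png

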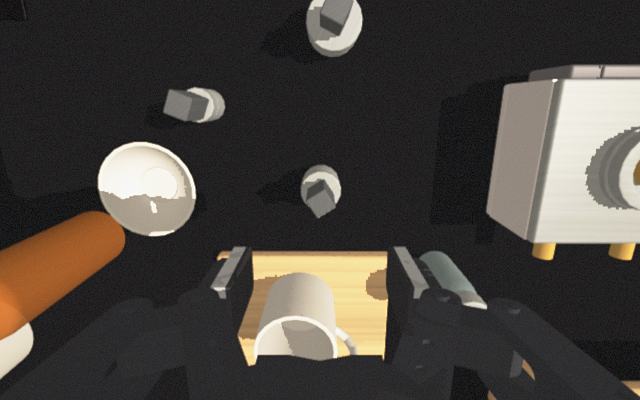

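The medium socket is at about (320,190), its adapter yawed by roughly 25–45°. I'll measure the adapter's centre and yaw from wrist depth.

```bash
python3 - <<'E'
import numpy as np,cv2
from h import cloud
z=np.load("pics/w1.npz");P=cloud(z["d"],z)
def rect(u0,u1,v0,v1,lo,hi):
    Q=P[v0:v1,u0:u1].reshape(-1,3);Q=Q[(Q[:,2]>lo)&(Q[:,2]<hi)]
    r=cv2.minAreaRect((Q[:,:2]*1000).astype(np.float32));c,rad=cv2.minEnclosingCircle((Q[:,:2]*1000).astype(np.float32));print(len(Q),r,Q[:,2].mean(),"circ",c,rad)
for b in((295,345,160,220),(160,230,85,125)):
    rect(*b,.081,.09);rect(*b,.036,.044)
rect(480,640,60,260,.085,.094)
rect(570,640,120,220,.1,.111)
p=z["p"];cv2.imwrite("pics/w1c.png",cv2.resize(p[150:225,280:360],None,fx=7,fy=7,interpolation=2))
E
```

```text
509 ((605.0017700195312, -181.27896118164062), (19.811824798583984, 20.16431427001953), 33.67707824707031) 0.08526689066247217 circ (604.8243408203125, -181.08250427246094) 13.22823715209961
582 ((601.6826171875, -181.2312469482422), (33.22037887573242, 39.69376754760742), 2.0481724739074707) 0.04033846075274888 circ (605.0745849609375, -181.2327117919922) 20.305992126464844
664 ((521.6622924804688, -297.6923828125), (20.21651840209961, 20.225671768188477), 66.9586181640625) 0.08510660198380583 circ (521.7208251953125, -297.8039245605469) 13.432144165039062
332 ((521.5864868164062, -293.4190368652344), (31.19498634338379, 22.664073944091797), 2.6981027126312256) 0.040163805824027544 circ (521.8150024414062, -297.5619201660156) 15.818377494812012
13504 ((570.9228515625, 55.08507537841797), (139.8162078857422, 97.37057495117188), 0.2636299431324005) 0.09030319706738202 circ (571.1724853515625, 55.96896743774414) 83.94853210449219
1527 ((575.1852416992188, 64.98695373535156), (60.54265213012695, 23.624805450439453), 14.392217636108398) 0.1064230783328372 circ (573.0947265625, 73.13371276855469) 30.461956024169922
```

View pics/w1c.png

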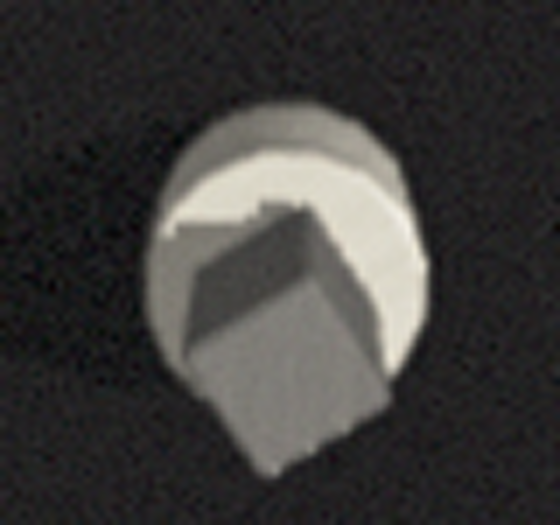

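The medium socket is at (0.605,-0.181), with a 41 mm body (fitted circle radius 20.3 mm) and its adapter faces at 33.7°.

In the tool's units: 0.12 m is 2.4, 0.09 m is 1.8.

```bash
echo '-0.32,-0.02,0.6,0,0,-0.14 | -0.32,-0.02,1.2,0,0,-0.28 | -0.32,-0.02,1.8,0,0,-0.42 | -0.32,-0.02,2.4,0,0,-0.55 | -0.32,-0.02,2.4,0,0,-0.585' | python3 drive.py 0.05; echo '0,0,0,0,0,0 | 0,0,0,0,0,0' | python3 drive.py; python3 go.py 0.605 -0.181 0.12 123.7
```

```text
clock: 4.65
tcp_pos: [0.6015, -0.1775, 0.1755]
orientation: [0.918, -2.998, -0.008]
contact_force: [0.2, 0.9, -0.7]
grip_width: 0.0504
gripper_force: 0.0
clock: 4.85
tcp_pos: [0.6052, -0.1801, 0.1811]
orientation: [-0.909, 3.004, -0.002]
contact_force: [-0.6, -0.3, 0.7]
grip_width: 0.0499
gripper_force: 0.0
row [ 0.0007 -0.0005  0.0611] [-0.0019  0.0023 -0.0007] | tcp [ 0.6052 -0.1801  0.1811] psi 123.7 F [-0.6 -0.3  0.7] j [ 0.    0.55  0.25  1.78 -0.18  0.83  2.5 ]
```

In the tool's units: 0.061 m is 1.22, 0.055 m is 1.1.

```bash
echo '0.02,-0.02,0.6,0,0,0 | 0.02,-0.02,1.1,0,0,0 | 0.02,-0.02,1.22,0,0,0 | 0.02,-0.02,1.22,0,0,0' | python3 drive.py && echo '0,0,0,0,0,0 | 0,0,0,0,0,0 | 0,0,0,0,0,0 | 0,0,0,0,0,0 | 0,0,0,0,0,0' | python3 drive.py 0 60; python3 go.py 0.605 -0.181 0.12 123.7
```

```text
clock: 5.25
tcp_pos: [0.6042, -0.1818, 0.1185]
orientation: [-0.911, 3.006, -0.0]
contact_force: [0.3, -0.4, -0.3]
grip_width: 0.0501
gripper_force: 0.0
clock: 5.75
tcp_pos: [0.605, -0.1822, 0.1196]
orientation: [-0.911, 3.004, -0.002]
contact_force: [-1.1, 1.7, 7.4]
grip_width: 0.0192
gripper_force: 59.2
row [-0.0007  0.001  -0.0004] [-0.0018  0.0021  0.0009] | tcp [ 0.605  -0.1822  0.1196] psi 123.7 F [-1.1  1.7  7.4] j [ 0.03  0.63  0.23  1.81 -0.2   0.72  2.53]
```

In the tool's units: -0.16 m is -3.2, -0.03 m is -0.6.

```bash
echo '0,0,-0.6,0,0,0 | 0,0,-1.4,0,0,0 | 0,0,-2.2,0,0,0 | 0,0,-3,0,0,0 | 0,0,-3.2,0,0,0' | python3 drive.py && python3 go.py 0.5705 0.0855 0.27 90
```

```text
clock: 6.25
tcp_pos: [0.6055, -0.1828, 0.2828]
orientation: [-0.909, 3.0, -0.005]
contact_force: [1.1, -0.4, -2.6]
grip_width: 0.0194
gripper_force: 59.8
row [-0.1197  0.2427  0.0122] [-0.0035  0.0069  0.5885] | tcp [ 0.6055 -0.1828  0.2828] psi 123.7 F [ 1.1 -0.4 -2.6] j [-0.02  0.43  0.29  1.7  -0.14  1.02  2.48]
```

In the tool's units: 0.2 m is 4, 0.16 m is 3.2.

```bash
echo '-0.4,0.8,0,0,0,0.1 | -0.8,1.6,0,0,0,0.2 | -1.2,2.4,0,0,0,0.3 | -1.6,3.2,0,0,0,0.4 | -2,4,0,0,0,0.5' | python3 drive.py && echo '-0.4,0.5,0,0,0,0.05 | -0.4,0.5,0,0,0,0.085 | -0.4,0.5,0,0,0,0.085' | python3 drive.py; python3 go.py 0.5705 0.0855 0.27 90; python3 - <<'E'
from bench import r, viewer
import cv2,numpy as np
from h import cloud
i=viewer.camera_info("wrist");p,d=viewer.grab_frame("wrist");np.savez("pics/w2.npz",d=d,p=p,**i)
j=viewer.camera_info("scene");q,e=viewer.grab_frame("scene");k=viewer.camera_info("top");t,f=viewer.grab_frame("top");np.savez("pics/t2.npz",d=f,p=t,**k)
a=cv2.resize(p,(480,300));b=cv2.resize(q[100:260,260:420],(300,300),interpolation=2);cv2.imwrite("pics/v2.png",np.hstack([a,b]))
P=cloud(d,i)
for lo,hi in((.086,.093),(.102,.111)):
    m=(P[...,2]>lo)&(P[...,2]<hi)&(d>0)&(abs(P[...,0]-.57)<.08)&(abs(P[...,1]-.085)<.09);Q=P[m];print(len(Q),Q.min(0).round(4),Q.max(0).round(4),cv2.minEnclosingCircle((Q[:,:2]*1000).astype(np.float32)))
E
```

```text
clock: 6.75
tcp_pos: [0.5746, 0.0415, 0.2766]
orientation: [0.133, -3.137, 0.0]
contact_force: [1.3, 0.0, -3.0]
grip_width: 0.0193
gripper_force: 59.7
clock: 7.05
tcp_pos: [0.5929, 0.0678, 0.2764]
orientation: [0.01, -3.139, 0.001]
contact_force: [-0.1, -0.3, -3.6]
grip_width: 0.0195
gripper_force: 60.0
row [0.0223 0.0179 0.0064] [-0.0008 -0.0025  0.0063] | tcp [0.5929 0.0678 0.2764] psi 90.4 F [-0.1 -0.3 -3.6] j [-0.49  0.39  0.35  1.79 -0.15  0.99  1.5 ]
26494 [0.501  0.0076 0.0865] [0.6402 0.1675 0.093 ] ((570.546142578125, 87.55401611328125), 104.34214782714844)
3426 [0.5376 0.0543 0.102 ] [0.6034 0.1211 0.111 ] ((570.858154296875, 87.7729263305664), 33.81077575683594)
```

View pics/v2.png

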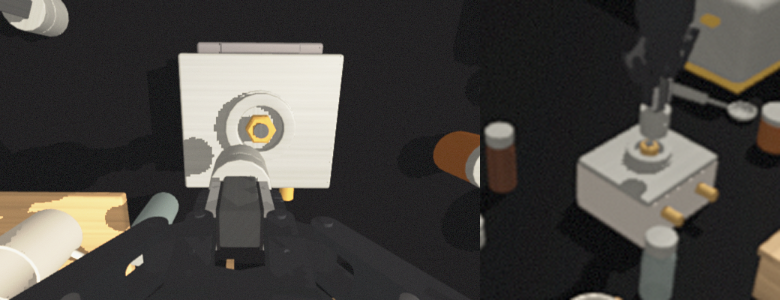

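The nut sits centred in its cup and the drawer is shut. The medium socket hangs straight in the fingers. Next I'll fit the held socket's axis from the same wrist depth.

```bash
python3 - <<'E'
import numpy as np
from scipy.optimize import least_squares
from h import cloud
z=np.load("pics/w2.npz");P=cloud(z["d"],z);d=z["d"]
tcp=np.array([.5929,.0678])
print(P[...,2][(d>0)&(np.hypot(P[...,0]-tcp[0],P[...,1]-tcp[1])<.03)&(P[...,2]>.13)].min())
def fit(m,R,c0):
    Q=P[m];f=least_squares(lambda c:np.hypot(Q[:,0]-c[0],Q[:,1]-c[1])-R,c0,loss='soft_l1',f_scale=.0005);print(m.sum(),f.x.round(4),np.std(f.fun).round(5))
r=np.hypot(P[...,0]-tcp[0],P[...,1]-tcp[1])
for lo,hi in((.158,.19),(.158,.174),(.174,.19)):fit((d>0)&(r<.03)&(P[...,2]>lo)&(P[...,2]<hi),.0205,tcp)
rc=np.hypot(P[...,0]-.5707,P[...,1]-.087)
m=(d>0)&(rc<.038)&(rc>.03)&(P[...,2]>.098)&(P[...,2]<.105);fit(m,.034,[.57,.087])
m=(d>0)&(rc<.018)&(P[...,2]>.1125)&(P[...,2]<.118);Q=P[m];print("nuttop",len(Q),Q.min(0),Q.max(0),(Q.min(0)+Q.max(0))/2)
z=np.load("pics/t2.npz");P=cloud(z["d"],z);Q=P[225:260,255:312].reshape(-1,3);q=Q[(Q[:,2]>.066)&(Q[:,2]<.08)];print("drawer",np.percentile(q[:,0],[2,10,50]))
E
```

```text
0.15789013822585768
1023 [0.5935 0.0682] 0.0002
436 [0.5934 0.0683] 0.00018
587 [0.5935 0.0682] 0.00022
41 [0.5713 0.088 ] 0.00023
nuttop 961 [0.55845185 0.07388102 0.11251915] [0.58288152 0.10136496 0.11799271] [0.57066668 0.08762299 0.11525593]
drawer [0.4891992  0.48971302 0.494971  ]
```

```bash
echo '0.24,0.2,0,0,0,0 | 0.454,0.392,0,0,0,0.006 | 0.454,0.392,0.4,0,0,0.006 | 0.454,0.392,0.6,0,0,0.006 | 0.454,0.392,0.6,0,0,0.006' | python3 drive.py;echo '0,0,0,0,0,0 | 0,0,0,0,0,0' | python3 drive.py; python3 go.py 0.5702 0.0874 0.2156 90
```

```text
clock: 7.7
tcp_pos: [0.5694, 0.0856, 0.2463]
orientation: [-0.003, -3.138, 0.001]
contact_force: [0.0, -0.7, -4.0]
grip_width: 0.0194
gripper_force: 59.9
clock: 7.9
tcp_pos: [0.5713, 0.0858, 0.2486]
orientation: [0.004, 3.14, 0.0]
contact_force: [0.4, 0.2, -3.6]
grip_width: 0.0192
gripper_force: 59.9
row [0.0012 0.0016 0.033 ] [ 0.0002  0.0011 -0.0025] | tcp [0.5713 0.0858 0.2486] psi 89.9 F [ 0.4  0.2 -3.6] j [-0.52  0.39  0.33  1.87 -0.16  0.91  1.46]
```

```bash
echo '0.02,0.03,0.1,0,0,0 | 0.02,0.03,0.2,0,0,0 | 0.02,0.03,0.28,0,0,0 | 0.02,0.03,0.36,0,0,0 | 0.02,0.03,0.42,0,0,0' | python3 drive.py; python3 go.py 0.5702 0.0874 0.2156 90
```

```text
clock: 8.4
tcp_pos: [0.5697, 0.0875, 0.2264]
orientation: [-0.003, -3.141, 0.0]
contact_force: [0.1, -0.2, -3.1]
grip_width: 0.0194
gripper_force: 59.9
row [-0.0005 -0.0001  0.0108] [-0.0002 -0.0005 -0.0018] | tcp [0.5697 0.0875 0.2264] psi 89.9 F [ 0.1 -0.2 -3.1] j [-0.51  0.42  0.33  1.89 -0.17  0.87  1.46]
```

The socket is already 7 mm down over the nut with no contact force. I'll keep going to the disc.

```bash
echo '0,0,0.08,0,0,0 | 0,0,0.14,0,0,0 | 0,0,0.2,0,0,0 | 0,0,0.24,0,0,0 | 0,0,0.26,0,0,0' | python3 drive.py; python3 go.py 0.5702 0.0874 0.2156 90
```

```text
clock: 8.9
tcp_pos: [0.5701, 0.0875, 0.2156]
orientation: [0.003, 3.142, 0.001]
contact_force: [-8.6, -0.5, 19.4]
grip_width: 0.0191
gripper_force: 62.8
row [-0.0001 -0.0001 -0.    ] [ 0.0008  0.0001 -0.002 ] | tcp [0.5701 0.0875 0.2156] psi 89.9 F [-8.6 -0.5 19.4] j [-0.51  0.43  0.32  1.89 -0.18  0.84  1.47]
```

```bash
echo '0,0,0,0,0,0 | 0,0,0,0,0,0 | 0,0,0,0,0,0 | 0,0,0,0,0,0 | 0,0,0,0,0,0' | python3 drive.py; python3 - <<'E'
from bench import r, viewer
import cv2,numpy as np
p,d=viewer.grab_frame("wrist");q,e=viewer.grab_frame("scene")
cv2.imwrite("pics/v3.png",np.hstack([cv2.resize(p,(480,300)),cv2.resize(q[100:260,260:420],(300,300),interpolation=2)]))
E
```

```text
clock: 9.4
tcp_pos: [0.57, 0.0875, 0.2156]
orientation: [0.003, 3.141, 0.001]
contact_force: [-5.2, -1.4, 11.2]
grip_width: 0.0193
gripper_force: 62.0
```

View pics/v3.png

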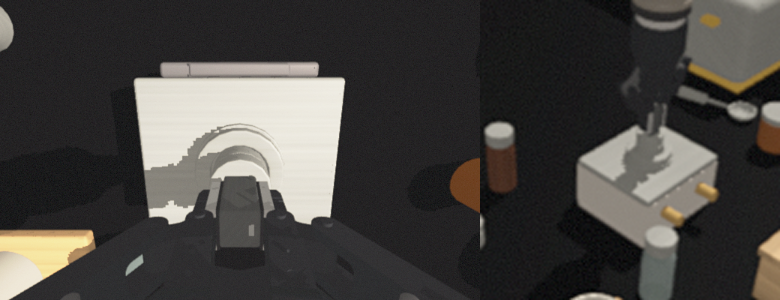

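The picture shows the socket down inside the cup, upright and gripped, and the drawer flush. The height reading puts the mouth at 96 mm, on the disc. I'm handing in.

```bash
python3 -c "from bench import r, viewer; print(r.hand_in())"
```

```text
the job is handed in; nothing more can be done
None
```

I handed the job in with the drawer pushed home and the medium socket seated fully on the 25 mm nut, still gripped at about 60 N; I identified the nut size from the camera, so the other two sockets were never tried on it and stayed standing where they were.

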